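Lower the crate of preserves on the bench lift

ROBOT

A 7-joint arm with a two-finger parallel gripper is mounted at the origin on the work surface. World frame = base frame: x ahead of the robot, y to its left, z up, the work surface at z = 0. Lengths are in m, angles in rad, forces in N, time in s.
With the tool pointing down it reaches from about 0.425 to 0.925 m from the base axis. Payload 6.8 kg.
Tool frame: the origin (TCP) lies at the very end of the fingers, on their centre line; the grasp point (between the pads) lies 19 mm behind it; z points along the fingers, y is the line along which they close (so a half turn about z gives the same grasp; the last joint's range is limited). The gripper opens to 85 mm and grips with 20 to 120 N. Pads are 22 mm wide; open, the fingers measure 114 mm over their backs; the gripper's body (76 mm by 85 mm) begins 54 mm behind the grasp point. The pads swing forward as they close: fully open they stand 13 mm farther back than shut.
Start: joints at [-1.306, 0.477, 0.022, 1.555, -0.011, 1.109, -0.083], TCP at [0.246, 0.629, 0.231] pointing down, gripper open.
Joint ranges: [-2.96, 2.96], [-0.34, 2.1], [-1.41, 1.46], [0.24, 2.44], [-1.37, 4.51], [0.17, 1.92], [-2.96, 2.96]. Speed limits (rad/s): [2.39, 2.39, 3.14, 3.14, 3.14, 3.14, 3.14].

INTERFACE

Orientations are given as a unit quaternion [w, x, y, z].
In Python, from station import bot gives the robot as it stands. The module is installed in compiled form; this text tells all that it offers.
- The arm moves only by the shell command python3 -m jog 'ROWS' [OPENING] [FORCE]. ROWS is JSON, a list of rows, each a list of 4 numbers: the shift along the tool's x, y, z in cm, then the turn about the tool's z in rad. In form: [[x, y, z, spin], ...]. A call has 1 to 20 rows; each row is the pose to reach, as a shift and turn from the pose commanded when the call began, along the tool's axes at that moment; what a row does not reach only later rows make up. A row lasts 1/12 s, in which the tool goes at most 41.7 mm and 7.16 degrees, less where a joint would pass 70% of its speed; a pose out of reach is approached as far as the arm can. A call with a gripper value outside its range is refused whole. OPENING is the closure, from -1 (fully open) to 1 (shut), set as the call begins (- or left out, the last holds). The fingers move at their own pace and stop on an object; FORCE is the grip in N (left out, the last holds). Time passes only in rows, so rows that repeat a pose let the fingers close. It gives the time, the measured TCP pose, the force, the opening and the grip force at its end, in the units of the state.
- bot.get_obs(): the state, without advancing time (a new reading comes with each control period).
- bot.read_camera(name): name is "scene" or "top"; returns a dict with "pixels" (480x640x3 uint8, red, green, blue), "depth" (480x640 float32, m along the optical axis (not along the pixel's ray), 0 where there is no reading), "fovy" (degrees; the focal length in pixels is half the picture's height over the tangent of half this angle, whatever the lens; pixels are square), "cx", "cy" (the principal point, pixels), "pose" (4x4, takes a point from camera to world coordinates). Camera axes: x right, y down, z forward; pixel columns grow to the right and rows downward; lengths in m; the calibration is good to about 2 mm. A picture is of the moment at which its call begins.
- bot.hand_in(): hands the job in; it is judged then, once.
The state is a dict: "t": time; "q": joint angles; "joint_vel": joint speeds; "joint_torque": joint torques, N m; "eef_pos": TCP position; "tool_rot": TCP orientation; "contact_force": force on the tool from outside, world axes, zero at the start; "torque": the same for the moment, N m; "gripper_width": opening from 0.0 (shut) to 1.0 (fully open); "grasp_force": force on a finger pad.
Only numpy, scipy, OpenCV 4.12 (cv2) and the standard library are available. Lean on these libraries where they do the work, as an engineer would, in place of code of your own. Each camera call takes 0.05 s, during which the arm holds its last target. There are 200 camera calls.

TASK

The crate of preserve jars hangs raised on the green bench lift, held by the pawl in the toothed wheel. Push the red-knobbed pawl lever all the way over, away from the robot, take the handle and wind the crank up a touch against the load, under 10 mm at the handle, just until the pawl springs clear of the teeth, then let the crank turn back slowly under the load, never faster than about a quarter turn a second, until the crate is fully down, and let go. Use gentle force on lever and handle, and leave the other things on the table alone.

Things in the scene. Friction and masses are not known exactly. Their poses are not given: they have to be found in the camera images.
- hoist: Fixed green bench lift. Origin on the table; x away from the robot (yaw within 0.25 rad), y left, z up. In its frame, mm: base plate x -130..130, y -60..300, 16 thick; mast x -25..25, y 0..50, top z 310; gear box x -55..55, y -31..0, z 110..210; crate platform x -105..105, y 50..280; toothed wheel at y -51..-39, its axis along y at x 0, z 160; crank arm y -95..-85.
- axle (a point): Point on the crank's rigid axis (along the lift's y), at x 0, y -155, z 160 mm in the lift's frame: the centre of the circle, 80 mm in radius, on which the middle of the handle goes round.
- crank (a joint): Red crank, rad: 0 = crate fully down, grows as the crate is wound up; starts near 3.11; over 3.24 is too high. The handle stands at angle (joint - 1.57) from the lift's +x towards +z: winding up moves it over the top towards the robot, lowering moves it away from the robot, then down. The load pulls it to lower with 7 to 15 N at the handle; let go, pawl clear, it runs away at 3 rad/s.
- grip: Black round handle sleeve of the crank, 26 mm diameter, 90 mm long, axis along the lift's y (y -200..-110 mm), spinning freely on its pin, so its orientation turns. Origin at its inner end, on its axis. 15 mm of bare pin lies between it and the crank arm. A grip of 20 to 25 N a finger holds it well; over 65 N, both fingers added, squeeze and push together, is rough.
- crank_handle (a point): Middle of the black handle sleeve, on its axis, 80 mm from axle. It can be gripped here from above, the fingers closing along the lift's x, and kept so all the way round.
- lever: Yellow pawl lever, 14 x 8 mm, pivot (origin, axis along y) at x 62, y -64, z 223 mm in the lift's frame, own z towards the knob. Leans 0.38 rad to -x while the pawl is set, 0.38 rad to +x, at a stop, when over. Stays where left; takes about 3 N at the knob. When over, its spring pulls the pawl out, but a loaded tooth keeps the pawl in. Over 30 N on lever or pawl is rough.
- lever_knob (a point): Centre of the red ball knob, 24 mm diameter, 62 mm from the lever's pivot. Set: about x 39, z 281 mm in the lift's frame; fully over: about x 85, z 281 mm; counts as over beyond x 76 mm.
- pawl_tip (a point): Tip of the yellow pawl on top of the toothed wheel (100 mm diameter, 16 teeth, 9 mm deep). About 205 mm above the table when engaged, 225 to 232 when clear, counts as clear above 218. With the lever over, winding the crank up by about 0.05 rad (4 mm at the handle) against the load frees it: it springs clear and stays clear.
- platform (a joint): Height of the crate platform above its lowest position, m: 0 = resting on its stop; 0.02 m per rad of the crank. It carries a wooden crate with four jars, 3.3 to 5.5 kg in all.
- jar_red: Bystander: preserve jar with red lid, 72 mm wide, 110 mm tall, beyond the lift. Origin under its centre.
- jar_tall: Bystander: amber jar, 80 mm wide, 150 mm tall. Origin under its centre.
- jar_empty: Bystander: greenish jar with white lid, 76 mm wide, 120 mm tall. Origin under its centre.
- tin: Bystander: tin can, 74 mm wide, 110 mm tall. Origin under its centre.
- spanner: Bystander: flat spanner about 160 mm long, lying right of the lift. Origin near its middle.
- jar_ring: Bystander: brass jar ring, 66 mm wide, 14 mm tall, lying on the lift's base plate. Origin under its centre.

How it is judged:
By the outcome, as a careful person would: the job done as asked, in the order asked, and still so for the second after the job is handed in, with the robot touching nothing.
It also fails if it takes over 72 s, if anything falls off the work surface, if the arm or the gripper's body presses on something with over 40 N, if the wrist force passes 120 N, or if a joint passes its speed limit or range.

## Working session

There is one attempt and no reset: what is moved stays moved. The work goes in short steps, Python scripts to look and compute and a shell command to move; the robot and the scene stay as the last step left them, time stands still between calls to the robot, and variables do not carry over. Pictures are saved under pics/ and viewed, at most 10 in all, crops included, and the job is handed in when it is done.

```bash
mkdir -p pics
cat > h.py <<'E'
import numpy as np,cv2
from station import bot
def cam(n):
    c=bot.read_camera(n);c['f']=240/np.tan(np.radians(c['fovy'])/2);return c
def pt(c,u,v,d=None):
    d=c['depth'][int(v),int(u)] if d is None else d
    p=np.array([(u-c['cx'])/c['f']*d,(v-c['cy'])/c['f']*d,d,1.]);return (c['pose']@p)[:3]
def cloud(c):
    v,u=np.mgrid[0:480,0:640];d=c['depth']
    P=np.stack([(u-c['cx'])/c['f']*d,(v-c['cy'])/c['f']*d,d,np.ones_like(d)],-1)
    return (P@c['pose'].T)[...,:3]
def proj(c,p):
    q=np.linalg.inv(c['pose'])@np.append(p,1);return q[0]/q[2]*c['f']+c['cx'],q[1]/q[2]*c['f']+c['cy']
E
python3 - <<'E'
from h import *
for n in('scene','top'):
    c=cam(n);cv2.imwrite(f'pics/{n}0.png',c['pixels'][...,::-1]);print(n,c['pose'].round(3).tolist(),c['fovy'],c['cx'],c['cy'])
    np.savez(f'{n}0.npz',**c)
o=bot.get_obs();print({k:np.round(v,3).tolist() for k,v in o.items()})
E
```

```text
scene [[0.484, 0.591, -0.646, 1.149], [0.875, -0.311, 0.371, -0.443], [0.018, -0.744, -0.668, 0.79], [0.0, 0.0, 0.0, 1.0]] 54.173049257948044 316.5289573351766 239.26922419509896
top [[0.023, -0.982, 0.186, 0.364], [-1.0, -0.019, 0.024, -0.131], [-0.02, -0.186, -0.982, 1.273], [0.0, 0.0, 0.0, 1.0]] 44.639338088668936 320.32459827973156 234.47383187682004
{'t': 0.1, 'q': [-1.306, 0.478, 0.022, 1.556, -0.012, 1.109, -0.083], 'joint_vel': [-0.001, -0.002, 0.001, -0.001, 0.001, 0.001, -0.001], 'joint_torque': [0.004, -59.777, 1.614, -28.196, 0.013, 0.005, -0.0], 'eef_pos': [0.246, 0.628, 0.23], 'tool_rot': [-0.0, 0.185, 0.983, -0.001], 'contact_force': [0.484, -0.73, 0.14], 'torque': [-0.022, -0.014, 0.028], 'grasp_force': 0.0, 'gripper_width': 1.0}
```

View pics/scene0.png

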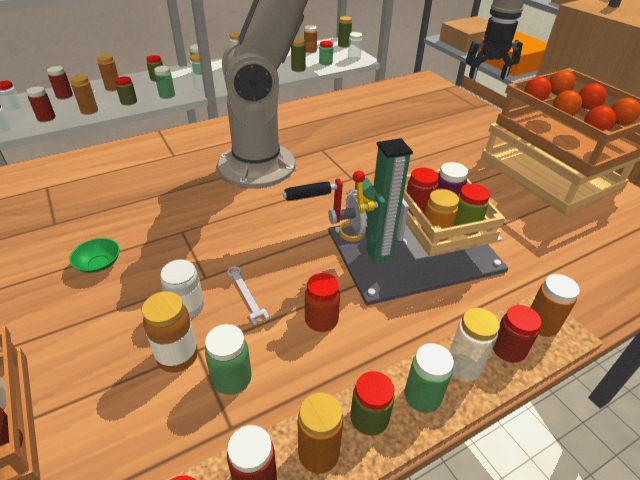

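View pics/top0.png

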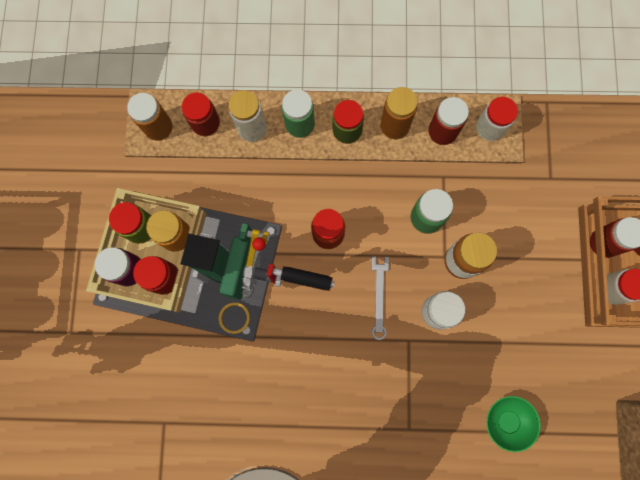

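The scene view shows the knob at about (359,176) and the handle from (285,192) to (335,186). In the top view the knob is at about (259,244) and the handle runs from (281,276) to (332,284), with the jar with red lid at (328,228) nearby.

```bash
cat > meas.py <<'E'
from h import *
def blob(m,win):
    u0,v0,u1,v1=win;mm=np.zeros(m.shape,np.uint8);mm[v0:v1,u0:u1]=m[v0:v1,u0:u1]
    n,l,s,ce=cv2.connectedComponentsWithStats(mm);i=1+np.argmax(s[1:,4]);return l==i,ce[i],s[i,4]
def rayc(c,u,v):
    d=c['pose'][:3,:3]@[(u-c['cx'])/c['f'],(v-c['cy'])/c['f'],1];return c['pose'][:3,3],d/np.linalg.norm(d)
def tri(r):
    A=sum(np.eye(3)-np.outer(d,d) for _,d in r);b=sum((np.eye(3)-np.outer(d,d))@o for o,d in r);X=np.linalg.solve(A,b)
    return X,[np.linalg.norm((np.eye(3)-np.outer(d,d))@(X-o)) for o,d in r]
def red(c):
    h=cv2.cvtColor(c['pixels'],cv2.COLOR_RGB2HSV).astype(int);return (((h[...,0]<6)|(h[...,0]>174))&(h[...,1]>180)&(h[...,2]>100))
def dark(c): return c['pixels'].max(-1)<55
E
python3 - <<'E'
from meas import *
C={n:dict(np.load(f'{n}0.npz')) for n in('scene','top')}
W={'scene':((350,168,368,183),(278,178,333,205)),'top':((251,236,268,252),(279,264,336,292))}
R=[];H={}
for n,c in C.items():
    m,ce,a=blob(red(c),W[n][0]);R.append(rayc(c,*ce));P=cloud(c)
    print(n,'knob',ce,a,np.median(P[m],0).round(4))
    m,ce,a=blob(dark(c),W[n][1]);p=P[m];p=p[(p[:,2]>.15)&(p[:,2]<.32)]
    q=p.mean(0);d=np.linalg.svd(p-q)[2][0];t=(p-q)@d
    ys,xs=np.nonzero(m);print(n,'handle',ce,a,len(p),q.round(4),d.round(3),t.min().round(3),t.max().round(3),'u',xs.min(),xs.max())
    H[n]=rayc(c,*ce)
print(tri(R),tri([H['scene'],H['top']]))
# mast top & base plate
P=cloud(C['top']);z=P[...,2];m=(z>.296)&(z<.33);m[:, :180]=0;m[:,225:]=0
pp=P[m];print('mast',len(pp),pp.mean(0),cv2.minAreaRect((pp[:,:2]*1000).astype(np.float32)))
for n,(u,v) in {'jar_red':(328,228)}.items(): print(n,P[v,u])
m=(abs(z-.016)<.006)&(C['top']['pixels'].max(-1)<110);m[:,:90]=0;m[:,290:]=0;m[:180]=0;m[345:]=0
pp=P[m];print('plate',len(pp),cv2.minAreaRect((pp[:,:2]*1000).astype(np.float32)))
E
```

```text
scene knob [358.33653846 175.99038462] 104 [ 0.5416 -0.006   0.2858]
scene handle [307.4370229  190.51526718] 524 524 [ 0.49   -0.0873  0.246 ] [0.206 0.979 0.001] -0.043 0.046 u 285 330
top knob [258.50413223 243.55371901] 121 [ 0.5314 -0.0024  0.2896]
top handle [305.72318841 277.8826087 ] 690 687 [ 0.4793 -0.0827  0.2508] [-0.195 -0.981  0.003] -0.044 0.044 u 281 331
(array([ 0.53402383, -0.00054287,  0.27943118]), [np.float64(0.00022071950551266), np.float64(0.00022071950551258324)]) (array([ 0.48060833, -0.08223996,  0.23821373]), [np.float64(0.00015707146678485253), np.float64(0.00015707146678486892)])
mast 1088 [0.5134911  0.09295303 0.30962151] ((516.0904541015625, 93.12669372558594), (55.48295211791992, 60.51224899291992), 78.17501068115234)
jar_red [ 0.5965621  -0.11851877  0.11536699]
plate 5158 ((531.5272216796875, 186.2393035888672), (359.72198486328125, 260.2042236328125), 78.50069427490234)
```

```bash
cat >> meas.py <<'E'
YAW=-.204;O=np.array([.509,.0695,0]);Rl=np.array([[np.cos(YAW),-np.sin(YAW),0],[np.sin(YAW),np.cos(YAW),0],[0,0,1]])
def lift(p): return (np.asarray(p)-O)@Rl
E
python3 - <<'E'
from meas import *
W={'scene':(300,270,345,335),'top':(305,205,350,252)}
for n in W:
    c=dict(np.load(f'{n}0.npz'));P=lift(cloud(c));u0,v0,u1,v1=W[n];p=P[v0:v1,u0:u1].reshape(-1,3)
    p=p[(p[:,2]>.03)&(p[:,2]<.14)];t=p[p[:,2]>p[:,2].max()-.008]
    print(n,len(p),p[:,2].max(),'top lid circ',cv2.minEnclosingCircle((t[:,:2]*1000).astype(np.float32)),'all x',p[:,0].min(),p[:,0].max(),'y',p[:,1].min(),p[:,1].max())
    m,ce,a=blob(red(c),W[n]);o,d=rayc(c,*ce)
    print(ce,a,'ray lift z.1',lift(o+d*(.1-o[2])/d[2])*1000)
E
```

```text
scene 1526 0.11222793574090273 top lid circ ((137.90811157226562, -163.06724548339844), 32.236854553222656) all x 0.10741516018348718 0.17559780739963224 y -0.19938788825525428 -0.12878914194914184
[322.3708166  286.69745649] 747 ray lift z.1 [ 137.67157136 -162.71531508  100.        ]
top 1036 0.11628636705958062 top lid circ ((134.18605041503906, -163.46359252929688), 31.383102416992188) all x 0.09825130163588373 0.16578503834070554 y -0.1989031155829865 -0.12766211448127673
[327.70928668 223.76716016] 743 ray lift z.1 [ 135.32344359 -163.04087615  100.        ]
```

```bash
cat > go.py <<'E'
from meas import *
from scipy.spatial.transform import Rotation as Ro
import sys
o=bot.get_obs();R=Ro.from_quat(o['tool_rot'],scalar_first=True).as_matrix();p=np.array(o['eef_pos'])
def st():
    ly=R[:,1];e=(np.arctan2(ly[1],ly[0])-YAW+np.pi/2)%np.pi-np.pi/2
    print('t',round(o['t'],2),'lift TCP mm',(lift(p)*1000).round(1),'spin needed',round(e,3),'tilt',R[:,2].round(3),'F lift',(np.array(o['contact_force'])@Rl).round(1),'w',round(o['gripper_width'],3),'g',round(o['grasp_force'],1))
def to(x,y,z): print((x,y,z),'-> rows cm',(R.T@(Rl@np.array([x,y,z])/1000+O-p)*100).round(2))
st()
a=[float(v) for v in sys.argv[1:]]
for i in range(0,len(a),3): to(*a[i:i+3])
E
python3 go.py -10 -64 420 -5 -64 272
```

```text
t 0.1 lift TCP mm [-371.1  493.7  230.4] spin needed 1.402 tilt [-0.    -0.002 -1.   ] F lift [ 0.6 -0.6  0.1] w 1.0 g 0.0
(-10.0, -64.0, 420.0) -> rows cm [-44.96 -48.95 -18.87]
(-5.0, -64.0, 272.0) -> rows cm [-45.45 -48.84  -4.07]
```

```bash
python3 -m jog '[[0,0,-4,0],[0,0,-8,0],[0,0,-12,0],[0,0,-16,0],[0,0,-19,0],[-45,-49,-19,1.4],[-45,-49,-19,1.4],[-45,-49,-19,1.4],[-45,-49,-19,1.4],[-45,-49,-19,1.4],[-45,-49,-19,1.4],[-45,-49,-19,1.4],[-45,-49,-19,1.4],[-45,-49,-19,1.4],[-45,-49,-19,1.4],[-45,-49,-19,1.4],[-45,-49,-19,1.4],[-45,-49,-19,1.4],[-45,-49,-19,1.4],[-45,-49,-19,1.4]]' 1 20; python3 go.py -5 -64 420 -5 -64 272
```

```text
t: 1.77
eef_pos: [0.4718, 0.0437, 0.4212]
tool_rot: [-0.0, 0.775, 0.632, 0.0]
contact_force: [0.9, 1.1, -0.3]
gripper_width: 0.003
grasp_force: 0.0
t 1.77 lift TCP mm [-31.2 -32.8 421.2] spin needed 0.002 tilt [-0.     0.001 -1.   ] F lift [ 0.6  1.3 -0.3] w 0.003 g 0.0
(-5.0, -64.0, 420.0) -> rows cm [-3.13  2.61  0.12]
(-5.0, -64.0, 272.0) -> rows cm [-3.14  2.61 14.92]
```

```bash
python3 -m jog '[[0,0,0,0],[0,0,0,0],[0,0,0,0]]' ; python3 go.py -5 -64 420 -5 -64 272
```

```text
t: 2.02
eef_pos: [0.4716, 0.0464, 0.421]
tool_rot: [-0.0, 0.775, 0.632, -0.0]
contact_force: [-0.8, 0.5, -0.8]
gripper_width: -0.002
grasp_force: 0.0
t 2.02 lift TCP mm [-32.  -30.2 421. ] spin needed 0.002 tilt [-0.001  0.    -1.   ] F lift [-0.9  0.4 -0.8] w -0.002 g 0.0
(-5.0, -64.0, 420.0) -> rows cm [-3.38  2.69  0.09]
(-5.0, -64.0, 272.0) -> rows cm [-3.38  2.7  14.89]
```

```bash
python3 -m jog '[[-3.4,2.7,0,0],[-3.4,2.7,3,0],[-3.4,2.7,6,0],[-3.4,2.7,9,0],[-3.4,2.7,11,0],[-3.4,2.7,13,0],[-3.4,2.7,14.5,0],[-3.4,2.7,14.9,0],[-3.4,2.7,14.9,0],[-3.4,2.7,14.9,0]]' ; python3 go.py -5 -64 272;python3 - <<'E'
from h import *
c=cam('scene');cv2.imwrite('pics/s1.png',cv2.resize(c['pixels'][120:280,240:450,::-1],None,fx=3,fy=3))
E
```

```text
t: 2.85
eef_pos: [0.4918, 0.0082, 0.2728]
tool_rot: [0.0, 0.774, 0.633, 0.0]
contact_force: [0.2, 0.2, 0.5]
gripper_width: 0.003
grasp_force: 0.0
t 2.85 lift TCP mm [ -4.5 -63.5 272.8] spin needed 0.004 tilt [ 0.  0. -1.] F lift [0.1 0.3 0.5] w 0.003 g 0.0
(-5.0, -64.0, 272.0) -> rows cm [-0.05 -0.05  0.08]
```

View pics/s1.png

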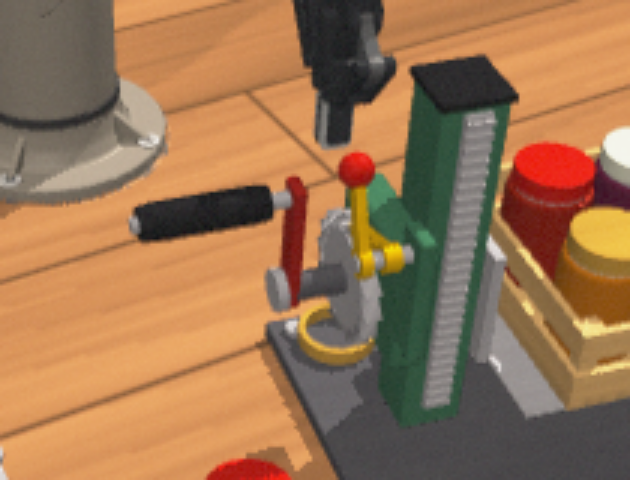

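The crop shows the closed fingertips at about (335,140), just behind (robot side of) the red knob at (357,168), clear of everything else. I'll push.

```bash
python3 -m jog '[[0,0.5,0,0],[0,1,0,0],[0,1.4,0,0],[0,1.8,0,0],[0,2.2,0,0],[0,2.6,0,0],[0,3,0,0],[0,3.4,0,0],[0,3.8,0,0],[0,4.2,0,0],[0,4.6,0,0],[0,5,0,0],[0,5.4,0,0],[0,5.4,0,0]]' ; python3 go.py
python3 - <<'E'
from meas import *
R=[]
C={n:cam(n) for n in('scene','top')}
for n,w in {'scene':(345,165,400,215),'top':(245,210,275,255)}.items():
    m,ce,a=blob(red(C[n]),w);print(ce,a);R.append(rayc(C[n],*ce))
X,e=tri(R);print(lift(X)*1000,e)
E
```

```text
t: 4.07
eef_pos: [0.5453, -0.0039, 0.2723]
tool_rot: [0.0, 0.775, 0.632, 0.0]
contact_force: [-0.8, -0.1, 1.8]
gripper_width: 0.003
grasp_force: 0.4
t 4.07 lift TCP mm [ 50.4 -64.5 272.3] spin needed 0.002 tilt [ 0.001 -0.001 -1.   ] F lift [-0.8 -0.3  1.8] w 0.003 g 0.4
[365.50847458 184.88135593] 118Traceback (most recent call last):
  File "<stdin>", line 5, in <module>
  File "meas.py", line 4, in blob
    n,l,s,ce=cv2.connectedComponentsWithStats(mm);i=1+np.argmax(s[1:,4]);return l==i,ce[i],s[i,4]
                                                      ~~~~~~~~~^^^^^^^^^
    return _wrapfunc(a, 'argmax', axis=axis, out=out, **kwds)
    return bound(*args, **kwds)
ValueError: attempt to get argmax of an empty sequence
```

```bash
cat > knob.py <<'E'
from meas import *
c=cam('scene');m,ce,a=blob(red(c),(345,165,400,215));o,d=rayc(c,*ce);n=Rl[:,1];s=(-.064-(o-O)@n)/(d@n);print('knob',a,(lift(o+s*d)*1000).round(1))
E
python3 knob.py; python3 -m jog '[[0,0.2,0,0],[0,0.4,0,0],[0,0.5,0,0],[0,0.5,0,0]]'; python3 go.py; python3 knob.py
```

```text
knob 119 [ 76.7 -64.  284.6]
t: 4.55
eef_pos: [0.5491, -0.0046, 0.272]
tool_rot: [-0.0, 0.775, 0.632, -0.0]
contact_force: [-2.5, 0.7, 0.2]
gripper_width: -0.0
grasp_force: 1.3
t 4.55 lift TCP mm [ 54.3 -64.5 272. ] spin needed 0.002 tilt [-0.001 -0.    -1.   ] F lift [-2.6  0.2  0.2] w -0.0 g 1.3
knob 121 [ 80.6 -64.  284. ]
```

```bash
python3 -m jog '[[0,0.1,0,0],[0,0.2,0,0],[0,0.3,0,0],[0,0.4,0,0],[0,0.4,0,0]]'; python3 go.py; python3 knob.py
```

```text
t: 5.02
eef_pos: [0.553, -0.0054, 0.2719]
tool_rot: [-0.0, 0.775, 0.632, -0.0]
contact_force: [-3.3, 0.7, -1.5]
gripper_width: 0.0
grasp_force: 1.5
t 5.02 lift TCP mm [ 58.3 -64.5 271.9] spin needed 0.002 tilt [-0.001 -0.    -1.   ] F lift [-3.4  0.  -1.5] w 0.0 g 1.5
knob 118 [ 83.8 -64.  282.4]
```

```bash
python3 -m jog '[[0,0.1,0,0],[0,0.2,0,0],[0,0.2,0,0]]'; python3 go.py; python3 -m jog '[[0,-1,0,0],[0,-2,-1,0],[0,-3,-4,0],[0,-4,-7,0],[-4,-5,-7,0],[-8,-5.7,-7,0],[-12,-5.7,-7,0],[-12,-5.7,-7,0],[-12,-5.7,-7,0]]'; python3 knob.py; python3 go.py 2 -185 300 2 -185 225
python3 - <<'E'
from meas import *
c=cam('scene');cv2.imwrite('pics/s2.png',cv2.resize(c['pixels'][120:280,240:450,::-1],None,fx=3,fy=3))
m,ce,a=blob(dark(c),(278,178,333,205));o,d=rayc(c,*ce)
n=Rl[:,1];s=(-.155-(o-O)@n)/(d@n);print(ce,a,(lift(o+s*d)*1000).round(1))
E
```

```text
t: 5.32
eef_pos: [0.5554, -0.0058, 0.2723]
tool_rot: [0.0, 0.775, 0.632, 0.0]
contact_force: [-4.2, 0.7, -1.2]
gripper_width: 0.001
grasp_force: 1.5
t 5.32 lift TCP mm [ 60.7 -64.3 272.3] spin needed 0.002 tilt [ 0.  0. -1.] F lift [-4.3 -0.2 -1.2] w 0.001 g 1.5
t: 6.07
eef_pos: [0.4752, -0.1145, 0.3434]
tool_rot: [0.001, 0.777, 0.63, 0.002]
contact_force: [0.1, 0.8, 1.2]
gripper_width: -0.0
grasp_force: 0.0
knob 117 [ 86.8 -64.  281.6]
t 6.12 lift TCP mm [   4.2 -184.9  343. ] spin needed 0.0 tilt [ 0.003  0.001 -1.   ] F lift [ 0.5 -0.3 -0.1] w 0.002 g 0.0
(2.0, -185.0, 300.0) -> rows cm [-0.02 -0.24  4.3 ]
(2.0, -185.0, 225.0) -> rows cm [-0.03 -0.26 11.8 ]
[307.52551985 190.49716446] 529 [   5.2 -155.   239.9]
```

View pics/s2.png

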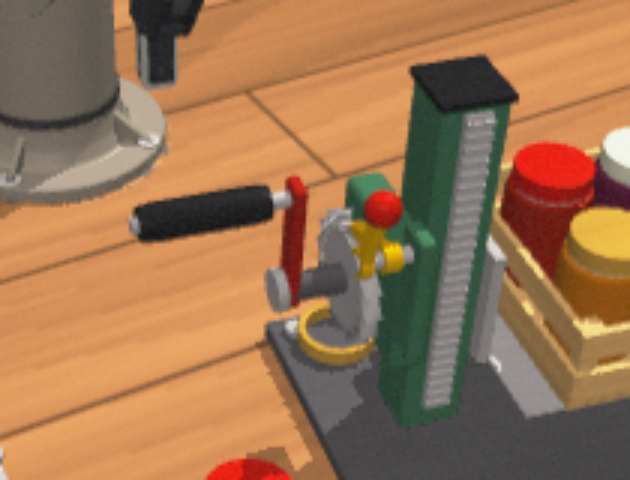

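The knob has moved over to (382,210) in the crop, fully over. The handle is unchanged at (205,212) and the gripper stands above it.

```bash
python3 -m jog '[[0,-0.2,2,0],[0,-0.2,4,0],[0,-0.2,6,0],[0,-0.2,8,0],[0,-0.2,9.5,0],[0,-0.2,10.8,0],[0,-0.2,11.6,0],[0,-0.2,11.8,0],[0,-0.2,11.8,0]]' -0.3 22; python3 go.py;  python3 -m jog '[[0,0,0,0],[0,0,0,0],[0,0,0,0],[0,0,0,0],[0,0,0,0],[0,0,0,0]]' 1 22; python3 go.py
python3 - <<'E'
from meas import *
c=cam('scene');cv2.imwrite('pics/s3.png',cv2.resize(c['pixels'][120:280,240:450,::-1],None,fx=3,fy=3))
E
```

```text
t: 6.92
eef_pos: [0.4735, -0.1107, 0.224]
tool_rot: [-0.0, 0.774, 0.633, -0.0]
contact_force: [0.7, 0.2, -0.1]
gripper_width: 0.652
grasp_force: 0.0
t 6.92 lift TCP mm [   1.8 -183.7  224. ] spin needed 0.003 tilt [-0.001 -0.    -1.   ] F lift [ 0.7  0.3 -0.1] w 0.652 g 0.0
t: 7.42
eef_pos: [0.4746, -0.1117, 0.2252]
tool_rot: [0.001, 0.775, 0.632, 0.001]
contact_force: [3.5, -1.4, 5.0]
gripper_width: 0.294
grasp_force: 24.1
t 7.42 lift TCP mm [   3.  -184.4  225.2] spin needed 0.002 tilt [ 0.003 -0.    -1.   ] F lift [ 3.7 -0.7  5. ] w 0.294 g 24.1
```

View pics/s3.png

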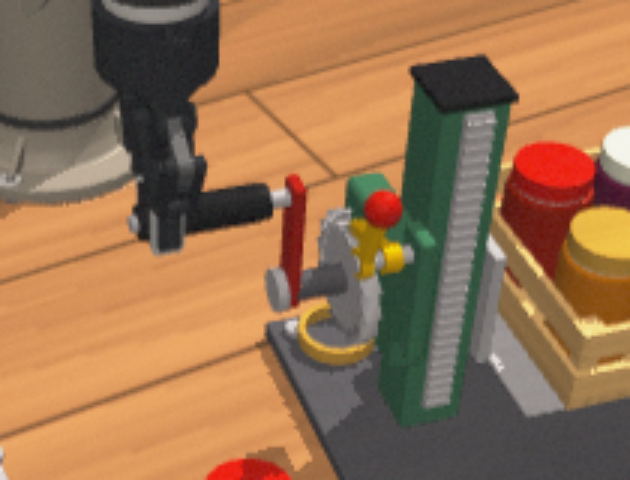

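The crop shows both fingers round the outer end of the sleeve at (165,220). Now I'll wind up gently.

```bash
cat > pawl.py <<'E'
from meas import *
c=cam('scene');h=cv2.cvtColor(c['pixels'],cv2.COLOR_RGB2HSV)[150:240,335:385].astype(int)
m=(h[...,0]>17)&(h[...,0]<32)&(h[...,1]>170)&(h[...,2]>90);ys,xs=np.nonzero(m)
k=(ys+150<222);ys=ys[k]+150;xs=xs[k]+335
print('yellow',len(ys),'u',xs.min(),xs.max(),'v',ys.min(),ys.max(),'mean',xs.mean().round(1),ys.mean().round(1))
n=Rl[:,1];z=[]
for u,v in zip(xs,ys):
    o,d=rayc(c,u,v);s=(-.045-(o-O)@n)/(d@n);z.append(lift(o+s*d)[[0,2]]*1000)
z=np.array(z);i=np.argsort(z[:,0])[:6];print('robot-side yellow xz',z[i].mean(0).round(0))
E
python3 pawl.py; python3 -m jog '[[0,-0.1,0,0],[0,-0.2,0,0],[0,-0.3,0,0],[0,-0.4,0,0],[0,-0.4,0,0],[0,-0.4,0,0]]'; python3 go.py; python3 pawl.py
```

```text
yellow 199 u 357 374 v 193 212 mean 364.7 202.7
robot-side yellow xz [  3. 199.]
t: 8.02
eef_pos: [0.4717, -0.111, 0.2253]
tool_rot: [0.002, 0.775, 0.632, 0.002]
contact_force: [8.0, -2.1, 2.3]
gripper_width: 0.298
grasp_force: 24.0
t 8.02 lift TCP mm [ 1.000e-01 -1.843e+02  2.253e+02] spin needed 0.002 tilt [ 0.005 -0.001 -1.   ] F lift [ 8.3 -0.5  2.3] w 0.298 g 24.0
yellow 208 u 348 374 v 185 221 mean 364.7 201.6
robot-side yellow xz [ -5. 204.]
```

```bash
python3 -m jog '[[0,-0.1,0,0],[0,-0.2,0,0],[0,-0.2,0,0],[0,-0.2,0,0]]'; python3 go.py; python3 pawl.py
python3 - <<'E'
from meas import *
c=cam('scene');cv2.imwrite('pics/s4.png',cv2.resize(c['pixels'][160:240,300:400,::-1],None,fx=6,fy=6))
E
```

```text
t: 8.4
eef_pos: [0.4698, -0.1107, 0.2253]
tool_rot: [0.002, 0.775, 0.632, 0.002]
contact_force: [9.3, -0.8, 1.9]
gripper_width: 0.292
grasp_force: 24.0
t 8.4 lift TCP mm [  -1.9 -184.4  225.3] spin needed 0.002 tilt [ 0.005 -0.001 -1.   ] F lift [9.3 1.1 1.9] w 0.292 g 24.0
yellow 207 u 348 374 v 185 221 mean 364.7 201.6
robot-side yellow xz [ -5. 204.]
```

View pics/s4.png

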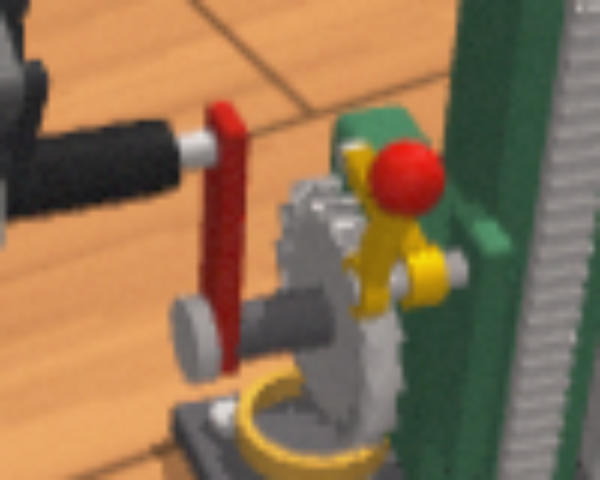

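The crop shows the pawl tip at about (355,155), lifted off the wheel teeth. It is clear after about 5 mm of winding. Next I'll lower along the arc.

```bash
cat > arc.py <<'E'
from meas import *
import sys
a0,n,s=float(sys.argv[1]),int(sys.argv[2]),.05
a=a0-s*np.arange(1,n+1);print([[0,float(x),float(z),0] for x,z in zip((8*(np.cos(a)-np.cos(a0))).round(2),(8*(np.sin(a0)-np.sin(a))).round(2))],a[-1])
E
cat > ang.py <<'E'
from meas import *
o=bot.get_obs();p=lift(o['eef_pos'])*1000;v=p[[0,2]]-[0,145.3];print('ang',np.arctan2(v[1],v[0]).round(3),'r',np.hypot(*v).round(1),'F',(np.array(o['contact_force'])@Rl).round(1),'g',round(o['grasp_force'],1),'t',round(o['t'],2),'lift',p.round(1))
E
python3 ang.py; python3 arc.py 1.595 16
```

```text
ang 1.594 r 80.0 F [8.7 0.5 1.1] g 24.0 t 8.5 lift [  -1.9 -184.4  225.3]
[[0, 0.4, 0.0, 0], [0, 0.8, 0.02, 0], [0, 1.2, 0.06, 0], [0, 1.59, 0.12, 0], [0, 1.98, 0.2, 0], [0, 2.37, 0.3, 0], [0, 2.75, 0.42, 0], [0, 3.13, 0.56, 0], [0, 3.5, 0.71, 0], [0, 3.86, 0.89, 0], [0, 4.21, 1.08, 0], [0, 4.55, 1.29, 0], [0, 4.88, 1.51, 0], [0, 5.2, 1.76, 0], [0, 5.5, 2.01, 0], [0, 5.8, 2.29, 0]] 0.7949999999999999
```

```bash
python3 -m jog '[[0,0.2,0,0],[0,0.5,0,0],[0,0.8,0.02,0],[0,1.2,0.06,0],[0,1.59,0.12,0],[0,1.98,0.2,0],[0,2.37,0.3,0],[0,2.37,0.3,0]]'; python3 ang.py; python3 pawl.py; python3 arc.py 1.295 16
```

```text
t: 9.17
eef_pos: [0.4941, -0.1156, 0.2224]
tool_rot: [0.003, 0.775, 0.632, 0.002]
contact_force: [9.9, -2.2, 2.5]
gripper_width: 0.295
grasp_force: 24.0
ang 1.282 r 80.4 F [10.1 -0.1  2.5] g 24.0 t 9.17 lift [  22.9 -184.3  222.4]
yellow 205 u 357 374 v 185 212 mean 364.8 201.5
robot-side yellow xz [  1. 223.]
[[0, 0.38, 0.12, 0], [0, 0.76, 0.26, 0], [0, 1.13, 0.41, 0], [0, 1.49, 0.59, 0], [0, 1.84, 0.78, 0], [0, 2.18, 0.99, 0], [0, 2.51, 1.21, 0], [0, 2.83, 1.46, 0], [0, 3.13, 1.71, 0], [0, 3.42, 1.99, 0], [0, 3.7, 2.27, 0], [0, 3.97, 2.57, 0], [0, 4.21, 2.89, 0], [0, 4.45, 3.21, 0], [0, 4.66, 3.55, 0], [0, 4.86, 3.9, 0]] 0.4949999999999999
```

```bash
python3 -m jog '[[0,0.38,0.12,0],[0,0.76,0.26,0],[0,1.13,0.41,0],[0,1.49,0.59,0],[0,1.84,0.78,0],[0,2.18,0.99,0],[0,2.51,1.21,0],[0,2.83,1.46,0],[0,3.13,1.71,0],[0,3.42,1.99,0],[0,3.7,2.27,0],[0,3.97,2.57,0],[0,3.97,2.57,0]]'; python3 ang.py; python3 arc.py 0.695 12
```

```text
t: 10.3
eef_pos: [0.5335, -0.1237, 0.1964]
tool_rot: [0.003, 0.775, 0.632, 0.002]
contact_force: [12.3, -2.2, -2.4]
gripper_width: 0.294
grasp_force: 23.8
ang 0.68 r 81.2 F [12.5  0.4 -2.4] g 23.8 t 10.3 lift [  63.2 -184.2  196.4]
[[0, 0.25, 0.31, 0], [0, 0.48, 0.64, 0], [0, 0.7, 0.98, 0], [0, 0.9, 1.32, 0], [0, 1.08, 1.68, 0], [0, 1.24, 2.04, 0], [0, 1.38, 2.42, 0], [0, 1.51, 2.8, 0], [0, 1.62, 3.18, 0], [0, 1.7, 3.57, 0], [0, 1.77, 3.97, 0], [0, 1.82, 4.36, 0]] 0.09499999999999986
```

```bash
python3 -m jog '[[0,0.28,0.29,0],[0,0.54,0.6,0],[0,0.78,0.93,0],[0,0.98,1.27,0],[0,1.16,1.63,0],[0,1.32,1.99,0],[0,1.46,2.37,0],[0,1.59,2.75,0],[0,1.7,3.13,0],[0,1.78,3.52,0],[0,1.85,3.92,0],[0,1.9,4.31,0],[0,1.9,4.31,0]]'; python3 ang.py; python3 arc.py 0.09 14
python3 - <<'E'
from meas import *
c=cam('scene');cv2.imwrite('pics/s5.png',cv2.resize(c['pixels'][150:340,250:450,::-1],None,fx=3,fy=3))
E
```

```text
t: 11.38
eef_pos: [0.551, -0.1273, 0.152]
tool_rot: [0.003, 0.775, 0.632, 0.001]
contact_force: [13.5, -2.9, -8.7]
gripper_width: 0.301
grasp_force: 23.2
ang 0.083 r 81.3 F [13.8 -0.1 -8.7] g 23.2 t 11.38 lift [  81.  -184.2  152. ]
[[0, 0.03, 0.4, 0], [0, 0.03, 0.8, 0], [0, 0.02, 1.2, 0], [0, -0.02, 1.6, 0], [0, -0.07, 1.99, 0], [0, -0.14, 2.39, 0], [0, -0.24, 2.78, 0], [0, -0.35, 3.16, 0], [0, -0.48, 3.54, 0], [0, -0.63, 3.91, 0], [0, -0.8, 4.27, 0], [0, -0.99, 4.62, 0], [0, -1.19, 4.97, 0], [0, -1.41, 5.3, 0]] -0.6100000000000001
```

View pics/s5.png

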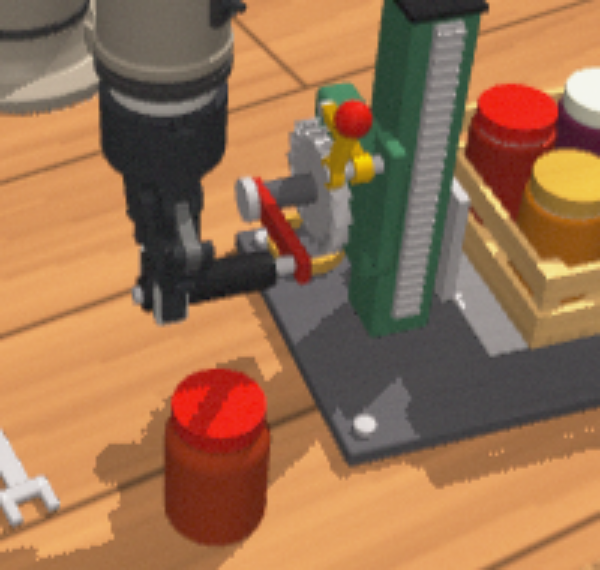

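The crop shows the crank horizontal toward +x, with the fingers at (170,290) just robot-side of and above the red-lidded jar at (217,400). That passage is tight, so I'll measure it before going lower.

```bash
python3 -m jog '[[0,0.05,0,0],[0,0.1,0,0],[0,0.1,0,0]]' - 20; python3 ang.py
python3 - <<'E'
from meas import *
for n in('scene','top'):
    c=cam(n);P=lift(cloud(c)).reshape(-1,3)*1000;rd=red(c).reshape(-1);dk=(c['pixels'].max(-1).reshape(-1)<140)&(c['depth'].reshape(-1)>0)
    b=(P[:,1]>-205)&(P[:,1]<-160)&(P[:,0]>20)&(P[:,0]<180)
    for z0,z1 in((145,155),(155,165),(165,180),(180,200)):
        q=P[b&~rd&(P[:,2]>z0)&(P[:,2]<z1)]
        if len(q): print(n,'finger z',z0,len(q),'x',np.percentile(q[:,0],[5,50,98,100]).round(1),'y',np.percentile(q[:,1],[2,98]).round(1))
    for y0 in(-200,-190,-180,-170,-160,-150):
        q=P[rd&(P[:,1]>y0)&(P[:,1]<y0+10)&(P[:,0]>80)&(P[:,0]<180)&(P[:,2]>80)&(P[:,2]<125)]
        if len(q): print(n,'lid y',y0,'xmin',q[:,0].min().round(1),'zmax',np.percentile(q[:,2],95).round(1))
E
```

```text
t: 11.68
eef_pos: [0.5512, -0.1273, 0.1522]
tool_rot: [0.002, 0.775, 0.632, 0.001]
contact_force: [11.0, -3.1, -9.6]
gripper_width: 0.291
grasp_force: 23.2
ang 0.084 r 81.5 F [11.4 -0.8 -9.6] g 23.2 t 11.68 lift [  81.2 -184.1  152.2]
scene finger z 145 10 x [ 86.6 100.  102.7 102.9] y [-198.3 -166.7]
scene finger z 155 58 x [ 84.9  99.3 108.1 108.3] y [-204.4 -163.8]
scene finger z 165 149 x [ 68.   94.8 109.3 110.2] y [-204.4 -163.8]
scene finger z 180 54 x [ 59.9  84.2 125.1 125.3] y [-197.3 -177.7]
scene lid y -200 xmin 125.0 zmax 110.5
scene lid y -190 xmin 112.5 zmax 110.6
scene lid y -180 xmin 108.8 zmax 110.8
scene lid y -170 xmin 107.2 zmax 110.8
scene lid y -160 xmin 106.2 zmax 111.1
scene lid y -150 xmin 110.8 zmax 110.9
```

```bash
python3 -m jog '[[0,0.1,0.35,0],[0,0.18,0.75,0],[0,0.24,1.15,0],[0,0.24,1.55,0],[0,0.2,1.95,0],[0,0.14,2.35,0],[0,0.06,2.74,0],[0,-0.05,3.14,0],[0,-0.05,3.14,0]]'; python3 ang.py
```

```text
t: 12.53
eef_pos: [0.5471, -0.1264, 0.1193]
tool_rot: [-0.001, 0.775, 0.632, -0.001]
contact_force: [5.1, -0.4, -12.9]
gripper_width: 0.292
grasp_force: 22.7
ang -0.326 r 81.3 F [  5.1   0.6 -12.9] g 22.7 t 12.53 lift [  77.  -184.1  119.3]
```

```bash
python3 arc.py -0.33 18
```

```text
[[0, -0.14, 0.38, 0], [0, -0.3, 0.74, 0], [0, -0.47, 1.1, 0], [0, -0.67, 1.45, 0], [0, -0.88, 1.79, 0], [0, -1.1, 2.12, 0], [0, -1.35, 2.44, 0], [0, -1.61, 2.74, 0], [0, -1.88, 3.03, 0], [0, -2.17, 3.31, 0], [0, -2.47, 3.57, 0], [0, -2.79, 3.82, 0], [0, -3.11, 4.05, 0], [0, -3.45, 4.27, 0], [0, -3.8, 4.46, 0], [0, -4.16, 4.64, 0], [0, -4.52, 4.8, 0], [0, -4.89, 4.95, 0]] -1.23
```

```bash
python3 -m jog '[[0,-0.14,0.38,0],[0,-0.3,0.74,0],[0,-0.47,1.1,0],[0,-0.67,1.45,0],[0,-0.88,1.79,0],[0,-1.1,2.12,0],[0,-1.35,2.44,0],[0,-1.61,2.74,0],[0,-1.61,2.74,0]]'; python3 ang.py; python3 arc.py -0.73 18
```

```text
t: 13.28
eef_pos: [0.5316, -0.1233, 0.0927]
tool_rot: [-0.001, 0.775, 0.632, -0.001]
contact_force: [1.6, 0.8, -15.0]
gripper_width: 0.29
grasp_force: 22.5
ang -0.71 r 80.7 F [  1.4   1.1 -15. ] g 22.5 t 13.28 lift [  61.2 -184.3   92.7]
[[0, -0.27, 0.29, 0], [0, -0.56, 0.57, 0], [0, -0.86, 0.83, 0], [0, -1.18, 1.08, 0], [0, -1.51, 1.31, 0], [0, -1.84, 1.52, 0], [0, -2.19, 1.72, 0], [0, -2.55, 1.9, 0], [0, -2.91, 2.06, 0], [0, -3.29, 2.2, 0], [0, -3.67, 2.33, 0], [0, -4.05, 2.43, 0], [0, -4.44, 2.52, 0], [0, -4.84, 2.59, 0], [0, -5.24, 2.63, 0], [0, -5.64, 2.66, 0], [0, -6.04, 2.66, 0], [0, -6.43, 2.65, 0]] -1.63
```

```bash
python3 -m jog '[[0,-0.2,0.34,0],[0,-0.46,0.66,0],[0,-0.76,0.96,0],[0,-1.08,1.24,0],[0,-1.41,1.49,0],[0,-1.74,1.72,0],[0,-2.09,1.93,0],[0,-2.45,2.12,0],[0,-2.81,2.3,0],[0,-2.81,2.3,0]]'; python3 ang.py; python3 arc.py -1.17 12
```

```text
t: 14.12
eef_pos: [0.5014, -0.1169, 0.0703]
tool_rot: [-0.003, 0.775, 0.632, -0.002]
contact_force: [-10.8, 4.8, 2.4]
gripper_width: 0.295
grasp_force: 24.4
ang -1.186 r 80.9 F [-11.6   2.5   2.4] g 24.4 t 14.12 lift [  30.3 -184.1   70.3]
[[0, -0.37, 0.15, 0], [0, -0.75, 0.27, 0], [0, -1.14, 0.38, 0], [0, -1.53, 0.47, 0], [0, -1.92, 0.54, 0], [0, -2.32, 0.59, 0], [0, -2.72, 0.62, 0], [0, -3.11, 0.63, 0], [0, -3.51, 0.62, 0], [0, -3.91, 0.59, 0], [0, -4.31, 0.55, 0], [0, -4.7, 0.48, 0]] -1.77
```

```bash
python3 -m jog '[[0,-0.35,0.1,0],[0,-0.73,0.2,0],[0,-1.12,0.3,0],[0,-1.51,0.39,0],[0,-1.9,0.46,0],[0,-2.3,0.51,0],[0,-2.6,0.53,0],[0,-2.8,0.54,0],[0,-2.8,0.54,0]]'; python3 ang.py
```

```text
t: 14.87
eef_pos: [0.4751, -0.1117, 0.0654]
tool_rot: [-0.002, 0.775, 0.632, -0.001]
contact_force: [-8.8, 4.9, 2.3]
gripper_width: 0.297
grasp_force: 24.2
ang -1.527 r 80.0 F [-9.6  3.   2.3] g 24.2 t 14.87 lift [   3.5 -184.3   65.4]
```

```bash
python3 -m jog '[[0,-0.1,0,0],[0,-0.2,0,0],[0,-0.3,0,0],[0,-0.4,0,0],[0,-0.4,0,0]]'; python3 ang.py;  python3 -m jog '[[0,-0.1,0,0],[0,-0.2,0,0],[0,-0.3,0,0],[0,-0.4,0,0],[0,-0.4,0,0]]'; python3 ang.py
```

```text
t: 15.28
eef_pos: [0.4739, -0.1116, 0.0656]
tool_rot: [-0.0, 0.775, 0.632, 0.0]
contact_force: [-3.0, 2.9, -2.0]
gripper_width: 0.294
grasp_force: 23.6
ang -1.542 r 79.7 F [-3.6  2.2 -2. ] g 23.6 t 15.28 lift [   2.3 -184.5   65.6]
t: 15.7
eef_pos: [0.4733, -0.1116, 0.0661]
tool_rot: [0.003, 0.775, 0.632, 0.002]
contact_force: [7.7, 0.8, -9.5]
gripper_width: 0.293
grasp_force: 23.0
ang -1.549 r 79.2 F [ 7.3  2.4 -9.5] g 23.0 t 15.7 lift [   1.7 -184.5   66.1]
```

```bash
python3 -m jog '[[0,0.15,0,0],[0,0.35,0.2,0],[0,0.35,0.3,0]]'; python3 ang.py; python3 -m jog '[[0,0,0,0],[0,0,0,0],[0,0,0,0],[0,0,0,0],[0,0,0,0]]' -0.4; python3 ang.py; python3 -m jog '[[0,0,-1,0],[0,0,-2,0],[0,0,-4,0],[0,0,-7,0],[0,0,-10,0],[0,0,-13,0],[0,0,-16,0],[0,0,-19,0],[0,0,-22,0],[0,0,-25,0],[-4,-4,-27,0],[-8,-8,-27,0],[-8,-8,-27,0],[-8,-8,-27,0]]'; python3 ang.py; python3 knob.py;python3 pawl.py
python3 - <<'E'
from meas import *
a=cam('scene')['pixels'];b=cam('top')['pixels'];cv2.imwrite('pics/f.png',cv2.hconcat([cv2.resize(a[130:350,220:520],(400,293)),cv2.resize(b[170:350,80:360],(400,293))])[...,::-1])
E
```

```text
t: 15.95
eef_pos: [0.4743, -0.1113, 0.0636]
tool_rot: [-0.001, 0.775, 0.632, 0.001]
contact_force: [-6.5, 5.4, 29.7]
gripper_width: 0.296
grasp_force: 26.7
ang -1.538 r 81.7 F [-7.5  4.  29.7] g 26.7 t 15.95 lift [   2.6 -184.    63.6]
t: 16.37
eef_pos: [0.4735, -0.1119, 0.0623]
tool_rot: [0.0, 0.775, 0.632, -0.0]
contact_force: [0.1, -0.1, -0.2]
gripper_width: 0.699
grasp_force: 0.0
ang -1.547 r 83.1 F [ 0.1 -0.1 -0.2] g 0.0 t 16.37 lift [   2.  -184.8   62.3]
t: 17.53
eef_pos: [0.3743, -0.1786, 0.333]
tool_rot: [-0.001, 0.777, 0.629, 0.002]
contact_force: [-0.2, -0.2, -0.9]
gripper_width: 0.7
grasp_force: 0.0
ang 1.981 r 204.7 F [-0.2 -0.2 -0.9] g 0.0 t 17.53 lift [ -81.6 -270.2  333. ]
knob 116 [ 86.8 -64.  281.7]
yellow 206 u 348 374 v 185 221 mean 364.7 201.5
robot-side yellow xz [ -5. 204.]
```

View pics/f.png

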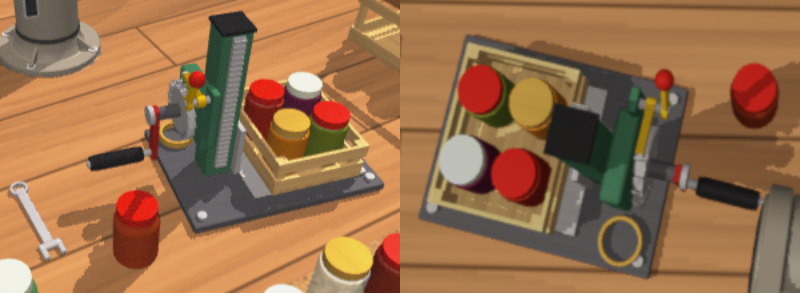

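The crank hangs straight down at (155,135)–(120,160) in the left half. The crate sits down on the plate, the lever is over at (197,80), and the bystander jar has not moved. Handing in.

```bash
python3 -c "
from station import bot
print(bot.hand_in())"
```

```text
the job is handed in; nothing more can be done
None
```

I handed the job in at about 17.5 s: lever fully over, pawl freed with about 5 mm of winding, crate lowered at about 0.6 rad/s to its stop and the handle released. No other objects were touched, but just before I let go the fingers pressed up on the handle with about 30 N while gripping at about 27 N a finger, which may be over the 65 N limit.

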